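# Probe the field on the axis of a wound coil

## Robot

A 6-joint arm with a two-finger parallel gripper is mounted at the origin on a cart in front of the work surface, level with it; the furniture and walls round the work are solid. World frame = base frame: x ahead of the robot, y to its left, z up, the work surface at z = 0. Lengths are in mm, angles in degrees, forces in N, time in s.
With the tool pointing down it reaches from about 350 to 850 mm from the base axis. Payload 8.1 kg.
Tool frame: the origin (TCP) lies at the very end of the fingers, on their centre line; the grasp point (between the pads) lies 19 mm behind it (r.grip_depth is the distance from the TCP to the grasp point, in mm); y points along the fingers, z is the direction in which the jaws open and shut, and the axes are right-handed (so a half turn about y gives the same grasp; the last joint's range is limited). The gripper opens to 85 mm and grips with 20 to 120 N. Pads are 22 mm wide; open, the fingers measure 114 mm over their backs; the gripper's body (76 mm by 85 mm) begins 54 mm behind the grasp point. The pads swing forward as they close: fully open they stand 13 mm farther back than shut.
Start: joints at [-81.154, 7.471, 85.268, -0, 87.261, -4.893], TCP at [142.525, -582.831, 231.292] pointing down, gripper open.
Joint ranges: [-169.43, 169.43], [-51.17, 129.36], [1.28, 143.12], [-76.62, 256.62], [0, 156.53], [-152.29, 152.29]. Speed limits (degrees/s): [136.94, 136.94, 159.86, 180, 180, 180].

## Interface

Orientations are given as [roll, pitch, yaw] about the fixed x, y, z axes, in that order (R = Rz(yaw) Ry(pitch) Rx(roll)).
In Python, from bench import readout, eyes, r gives the robot as it stands. The module is installed in compiled form; this text tells all that it offers.
- The arm moves only by the tool move_arm, never from a script. Its argument "motion" is text: rows parted by semicolons, each of 6 numbers parted by spaces: the shift along the world's x, y, z in cm, then the turn, a rotation vector about the world's x, y, z in degrees. A call has 1 to 10 rows; each row is the pose to reach, as a shift and turn from the pose commanded when the call began; what a row does not reach only later rows make up. A row lasts 1/12 s, in which the tool goes at most 41.7 mm and 7.16 degrees, less where a joint would pass 70% of its speed; a pose out of reach is approached as far as the arm can. A call with a gripper value outside its range is refused whole. "fingers" is the finger opening in cm, from 0 to 8.54, set as the call begins (left out, the last holds). The fingers move at their own pace and stop on an object; "squeeze" is the grip in N (left out, the last holds). Time passes only in rows, so rows that repeat a pose let the fingers close. It gives the time, the measured TCP pose, the force and the opening at its end, in the units of the state.
- readout.sense(): the state, without advancing time (a new reading comes with each control period).
- eyes.snapshot(name): name is "scene" or "top" or "wrist"; returns a dict with "image" (480x640x3 uint8, blue, green, red), "fx", "fy", "cx", "cy" (pixels), "dist_coeffs" ([k1, k2, p1, p2, k3] as OpenCV has them; the pictures are not rectified), "world_to_cam" (4x4, takes a point from world to camera coordinates). Camera axes: x right, y down, z forward; pixel columns grow to the right and rows downward; lengths in mm; the calibration is good to about 2 mm. A picture is of the moment at which its call begins. There is no depth.
- r.hand_in(): hands the job in, once; it reports no verdict.
The state is a dict: "time": time; "joint_pos": joint angles; "qd": joint speeds; "joint_efforts": joint torques, N m; "tool_pos": TCP position; "tcp_rot": TCP orientation; "ft_force": force on the tool from outside, world axes, zero at the start; "wrist_torque": the same for the moment, N m; "finger_gap": finger opening in mm.
Only numpy, scipy, OpenCV 4.12 (cv2) and the standard library are available. Lean on these libraries where they do the work, as an engineer would, in place of code of your own. Each camera call takes 0.05 s, during which the arm holds its last target. There are 200 camera calls.

## Task

Set the bare copper coil gently into the round nest of the coil exciter so that it sits fully home and let go of it; then lift the field probe out of its zero chamber and lower its stem straight down the coil's bore, without touching the coil or the exciter, until the red ring on the stem is level with the coil's top face. Finish holding the probe there in the gripper, upright, still and centred in the bore; leave the green coil and everything else on the bench undisturbed.

Things in the scene. Friction and masses are not known exactly. Their poses are not given: they have to be found in the camera images.
- copper_coil: the coil to test: bobbin with black flanges and a bare copper winding, a cylinder 50 mm in diameter and 48 mm tall (winding flush with the flanges), with a bore 16 mm in diameter right through along its axis; about 0.22 kg, stands upright on the bench. Origin at the centre of its underside, z up along the bore
- copper_coil_middle (a point): point on the bore axis at half the copper coil's height, 24 mm above its underside and 24 mm below its top face
- copper_coil_mouth (a point): centre of the bore's mouth in the copper coil's top face, 48 mm above its underside
- green_coil: the same coil wound with green wire; not to be tested, a bystander. Origin at the centre of its underside
- stand: the coil exciter, fixed to the bench: grey box 120 x 96 mm, its top 32 mm above the bench, a column, and on it a white square nest block 66 x 66 mm whose top is 58 mm above the bench. Origin at the centre of its underside
- nest (a point): centre of the floor of the nest, the round recess in the white block: 54 mm in diameter (2 mm wider than the coil all round, mouth slightly chamfered), 6 mm deep, floor 52 mm above the bench with two brass feed rings; a coil sits home when its underside lies on this floor
- zero_chamber: zero chamber, fixed on the 2 mm thick blue mat: upright steel cylinder 48 mm in diameter on a 64 mm foot, 85 mm tall, with a blind bore 13 mm in diameter from the top, in which the probe's stem is parked. Origin at the centre of its underside
- probe: cordless field probe, parked upright, stem down, in the zero chamber; about 0.07 kg, 161 mm long. Origin at the tip, z up along the stem: stem 7 mm in diameter from 0 to 75 mm with a white tip and a red ring centred 24 mm above the tip; collar 17 mm in diameter from 75 to 83 mm (its lower face rests on the chamber's top, tip 10 mm above the chamber's underside); grey handle from 81 to 161 mm, 26 mm wide along x, 16 mm thick along y, to be gripped across the 16 mm
- probe_tip (a point): the lower end of the probe's stem, on its axis
- probe_ring (a point): centre of the red ring on the stem, 24 mm above the tip
- probe_grip (a point): centre of the probe's handle, 121 mm above the tip
- board: green circuit board, 140 x 100 x 15 mm, lying flat; a bystander
- reel: reel of solder wire with blue flanges, 56 mm across, 58 mm tall; a bystander
- cutters: side cutters with orange grips, 126 x 53 x 13 mm, lying flat; a bystander
- driver: small screwdriver with a red handle, 151 mm long, 13 mm thick, lying flat; a bystander
- marker: black marker with a blue cap, 135 mm long, 12 mm thick, lying flat; a bystander

How it is judged (in metres and radians):
On the way, in this order (a step that is already met when the one before it is completed fails the run):
1. the copper coil sits home in the nest and has been let go (z of copper_coil in the frame of nest between -0.002 and 0.002 m and horizontal distance between copper_coil and nest below 0.0035 m and angle between copper_coil's own z axis and vertical below 0.04 rad and contact force between the fingers and copper_coil below 0.05 N), for 0.2 s.
2. the probe is held clear above the coil's height, out of its zero chamber (height (world z) of probe_tip above 0.102 m and contact force between the fingers and probe above 1 N), for 0.1 s.
At the end, for the whole second after the job is handed in: Coil home in the nest (underside within 2 mm of its floor, 3.5 mm of its centre), upright and let go; probe held by the gripper, still, upright within 4 degrees, red ring within 5 mm of the coil's top face in height, tip and ring each within 3 mm of the bore axis, touching nothing but the fingers (all of step 1 and contact force between the fingers and probe above 1 N and horizontal distance between probe_tip and copper_coil_middle below 0.003 m and horizontal distance between probe_ring and copper_coil_mouth below 0.003 m and z of probe_ring in the frame of copper_coil_mouth between -0.005 and 0.005 m and angle between probe's own z axis and vertical below 0.07 rad and linear speed of probe below 0.01 m/s and contact force between probe and copper_coil below 0.05 N); the arm keeps its last pose, push and grip.
It fails at once if the probe touches a coil or the exciter (contact force between probe and copper_coil above 0.2 N or contact force between probe and green_coil above 0.2 N or contact force between probe and stand above 0.2 N).
It fails at once if the copper coil falls or is slammed into the nest (horizontal distance between copper_coil and nest below 0.01 m and z of copper_coil in the frame of nest below 0.006 m and linear speed of copper_coil above 0.3 m/s).
It fails at once if a bystander is shifted by more than 20 mm (distance of any of green_coil, board, reel, cutters, driver, marker from where it was at the start of the episode above 0.02 m).
It also fails if it takes over 51 s, if anything falls off the work surface, if the arm or the gripper's body presses on something with over 40 N, if the wrist force passes 120 N, or if a joint passes its speed limit or range.

## Working session

There is one attempt and no reset: what is moved stays moved. The work goes in short steps, Python scripts to look and compute and a tool call to move; the robot and the scene stay as the last step left them, time stands still between calls to the robot, and variables do not carry over. Pictures are saved under pics/ and viewed, about 8 in all and at most 12, crops included, and the job is handed in when it is done.

Besides the shell and the picture viewer there is one more tool, called after "Emit:" as name(argument=value, ...), one argument or row to a line, values as JSON. move_arm: Moves the arm, as the interface text tells. Its arguments: {"type":"object","properties":{"motion":{"type":"string"},"fingers":{"type":"number"},"squeeze":{"type":"number"}},"required":["motion"]}

```bash
mkdir -p pics && cat > h.py <<'E'
import numpy as np, cv2
from bench import readout, eyes, r
def cam(s):
    return np.array([[s['fx'],0,s['cx']],[0,s['fy'],s['cy']],[0,0,1.]]),np.array(s['dist_coeffs'],float),np.array(s['world_to_cam'],float)
def ray(s,uv,z):
    K,d,T=cam(s); p=cv2.undistortPoints(np.array([[uv]],float),K,d)[0,0]
    R,t=T[:3,:3],T[:3,3]; o=-R.T@t; v=R.T@np.array([p[0],p[1],1.]); return o+v*(z-o[2])/v[2]
def proj(s,P):
    K,d,T=cam(s); return cv2.projectPoints(np.atleast_2d(np.array(P,float)),cv2.Rodrigues(T[:3,:3])[0],T[:3,3],K,d)[0][:,0]
def snap(name,fn):
    import pickle
    s=eyes.snapshot(name); cv2.imwrite('pics/'+fn+'.png',s['image']); pickle.dump(s,open('pics/'+fn+'.pkl','wb')); return s
def load(fn):
    import pickle
    return pickle.load(open('pics/'+fn+'.pkl','rb'))
E
python3 - <<'E'
from h import *
for n in('top','scene'):
    s=snap(n,n+'0'); T=s['world_to_cam']; T=np.array(T); print(n,s['fx'],s['cx'],s['cy'],-T[:3,:3].T@T[:3,3],T[2,:3])
print(readout.sense())
E
```

```text
top 524.3741680770192 318.79800280651125 242.20368552160633 [ 370.49623966  120.92890358 1188.5203969 ] [ 0.16478315  0.01531871 -0.98621086]
scene 513.0530148835827 321.802760908699 251.16437547473464 [-370.27727336 -431.72221387  911.69223804] [ 0.68203496  0.428649   -0.59252709]
{'time': 0.1, 'joint_pos': array([-8.11548196e+01,  7.51021496e+00,  8.53233616e+01,  7.33031351e-04,
        8.72618983e+01, -4.89270004e+00]), 'qd': array([ 0.00037669, -0.05654613, -0.13102186, -0.03178535, -0.03732713,
        0.01481497]), 'joint_efforts': array([ 2.51836747e-03, -5.70951176e+01, -5.01939940e+01, -1.13910337e-04,
        8.13483348e-03, -3.91082426e-05]), 'tool_pos': array([ 142.44153406, -582.33568572,  230.35215027]), 'tcp_rot': array([-9.00950645e+01,  8.87251325e-03, -1.66262163e+02]), 'ft_force': array([-0.52658905,  0.8667151 ,  0.06901059]), 'wrist_torque': array([-0.03231493,  0.02180902,  0.00852153]), 'finger_gap': 85.26921421845098}
```

View pics/top0.png

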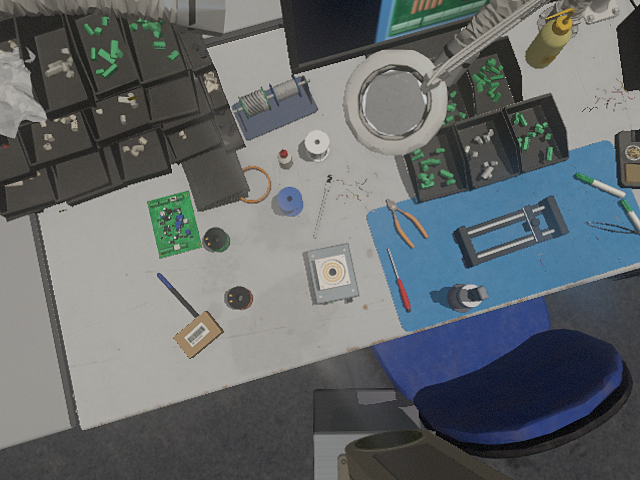

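View pics/scene0.png

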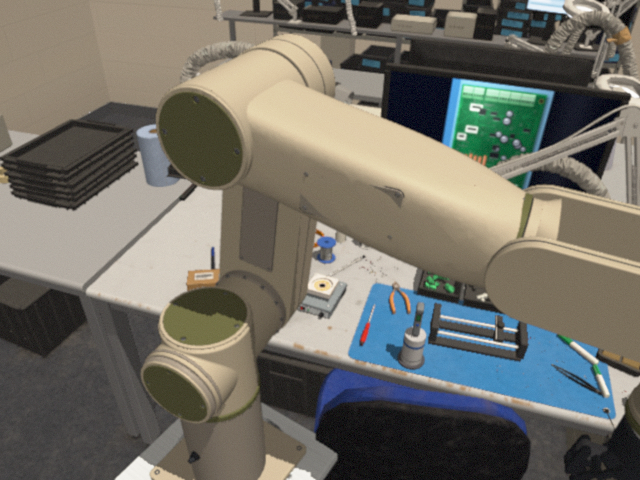

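The top view shows the copper coil at about (239,298), the green coil at (216,240), the nest at (333,272), and the probe in its chamber at about (470,296). The arm hides part of the scene view. I'll enlarge these next.

```bash
python3 - <<'E'
from h import *
s=load('top0');im=s['image']
c=[(239,298),(216,240),(333,272),(468,296)]
t=[cv2.resize(im[y-28:y+28,x-38:x+38],(400,295),interpolation=cv2.INTER_CUBIC) for x,y in c]
cv2.imwrite('pics/c0.png',np.vstack([np.hstack(t[:2]),np.hstack(t[2:])]))
print('copper',ray(s,(239,298),48),'green',ray(s,(216,240),48),'nest',ray(s,(333,272),55),'chamber',ray(s,(468,297),87),'handletop',ray(s,(477,293),173))
E
```

```text
copper [441.75240784 314.03556906  48.        ] green [570.61520763 366.0819674   48.        ] nest [493.7257613  108.84400694  55.        ] chamber [ 432.78985285 -170.14724846   87.        ] handletop [ 435.26806973 -165.03473777  173.        ]
```

View pics/c0.png

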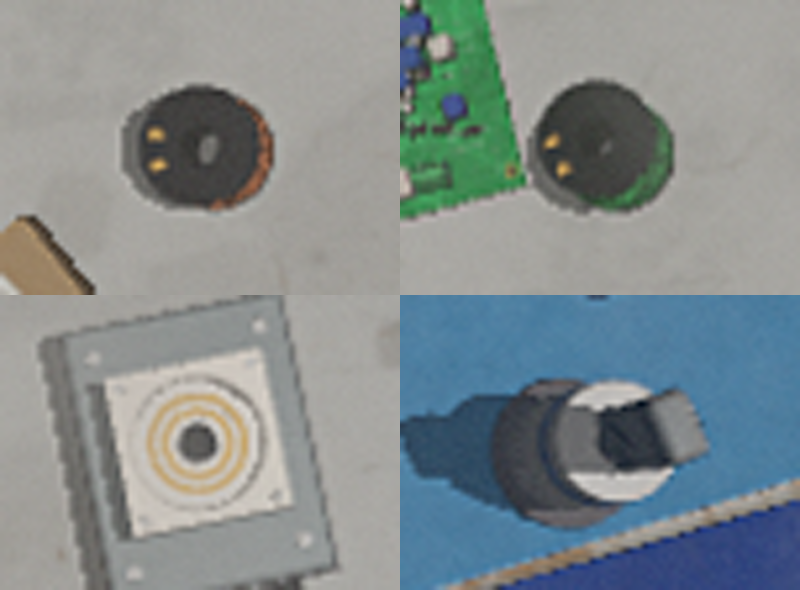

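The crops give flange centre (239.0,297.5), nest rings (332.6,272.1), chamber top (470.9,295.5), and handle top face about (483,293).

```bash
python3 - <<'E'
from h import *
s=load('top0')
q=lambda x,y,z:ray(s,(430+(x-400)/5.263,268+(y-295)/5.268),z).round(1)
print('chtop',q(615,440,87),[q(x,y,173) for x,y in((650,400),(690,388),(710,445),(668,465))])
a,b,c,d=[q(x,y,173)[:2] for x,y in((650,400),(690,388),(710,445),(668,465))]
print((a+b+c+d)/4,[np.degrees(np.arctan2(*(v[::-1]))) for v in(b-c,a-d,a-b,d-c)])
print('cu',ray(s,(239,297.5),48),'nest',ray(s,(332.6,272.1),52),'box',ray(s,(205,312),20), 'lamp',ray(s,(395,100),200))
E
```

```text
chtop [ 435.7 -176.2   87. ] [array([ 445. , -166.6,  173. ]), array([ 449.1, -181.4,  173. ]), array([ 428.3, -187.2,  173. ]), array([ 421.3, -171.5,  173. ])]
[ 435.925 -176.675] [np.float64(15.580923848251564), np.float64(11.681374787391038), np.float64(105.48416971391573), np.float64(114.03017444753748)]
cu [442.83403568 314.04481517  48.        ] nest [493.85011157 109.68659714  52.        ] box [414.03520218 393.99605011  20.        ] lamp [819.79279493 -20.47544016 200.        ]
```

Emit:
move_arm(
  motion="3 4 1 0 0 5;6 8 2 0 0 10;9 12 3 0 0 15;12 16 3 0 0 20;15 20 3 0 0 25;18 23.5 3 0 0 30;20.5 27 3 0 0 35;23 30 3 0 0 40;26 33 3 0 0 45;28 36 3 0 0 50",
  fingers=8.5,
  squeeze=40,
)

```text
time: 0.93
tool_pos: [397.4, -254.1, 261.1]
tcp_rot: [-90.0, -0.0, -116.0]
ft_force: [0.7, -0.6, 0.4]
finger_gap: 85.3
```

Emit:
move_arm(
  motion="1.5 4 0 0 0 4;3 8 0 0 0 8;4 12 0 0 0 12;5 16 0 0 0 16;5 20 0 0 0 20;5 24 0 0 0 24;5 28 0 0 0 28;4 32 -1 0 0 32;4 36 -3 0 0 36;3 40 -4 0 0 36",
)

```text
time: 1.77
tool_pos: [427.0, 141.6, 220.9]
tcp_rot: [-90.0, -0.0, -80.0]
ft_force: [0.6, 0.2, -0.1]
finger_gap: 85.1
```

Emit:
move_arm(
  motion="-0.5 4 -1 0 0 0;-0.8 8 -2 0 0 0;-1 11.5 -4 0 0 0;-1 13.68 -7 0 0 0;-1 13.68 -9 0 0 0;-1 13.68 -9 0 0 0;-1 13.68 -9 0 0 0",
)

```text
time: 2.35
tool_pos: [416.1, 276.1, 131.0]
tcp_rot: [-90.2, -0.1, -80.2]
ft_force: [0.0, -0.1, 0.5]
finger_gap: 85.2
```

```bash
python3 - <<'E'
from h import *
s=snap('wrist','w1');T=np.array(s['world_to_cam']);print(-T[:3,:3].T@T[:3,3],T[2,:3],s['fx'],readout.sense()['tool_pos'],proj(s,[[443,314,48],[443,314,24]]))
E
```

```text
[401.91716567 358.82184985 273.86793703] [ 0.05096499 -0.31762124 -0.94684704] 394.1270021833591 [417.4329902  276.34683461 132.73514128] [[382.96625565 197.96374393]
 [377.93482373 189.65269499]]
```

View pics/w1.png

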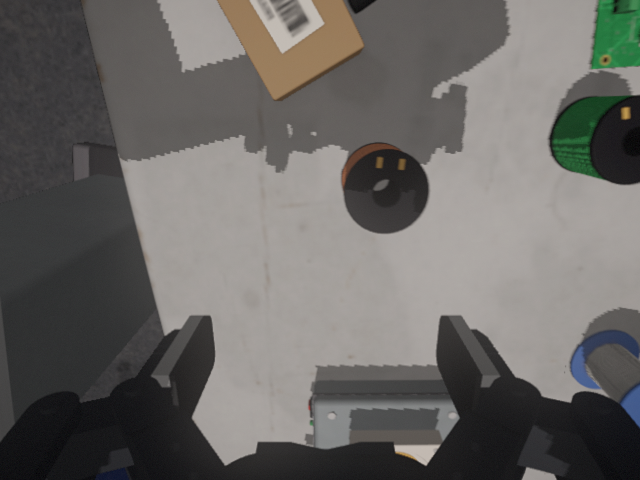

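The wrist view shows the copper coil's top flange centred at about (386,190), radius about 42 px. The fingers are at the bottom of the picture.

```bash
python3 - <<'E'
from h import *
s=load('w1');print(ray(s,(386,190.5),48))
for h in(48,):
    print(proj(s,[[443+25*np.cos(a),314+25*np.sin(a),48] for a in (0,1.57,3.14,4.71)]))
print(readout.sense()['tool_pos'])
E
```

```text
[443.77562416 318.62795     48.        ]
[[424.47695061 205.17918362]
 [392.59653514 155.25251015]
 [340.92952975 190.6134121 ]
 [373.87511778 237.8855816 ]]
[417.4329902  276.34683461 132.73514128]
```

Emit:
move_arm(
  motion="1.3 2 -1.5 0 0 0;2.62 4.07 -3.5 0 0 0;2.62 4.07 -5 0 0 0;2.62 4.07 -5 0 0 0",
)

```text
time: 2.73
tool_pos: [443.6, 316.7, 81.1]
tcp_rot: [-90.1, -0.1, -80.3]
ft_force: [-0.8, -1.3, -0.7]
finger_gap: 85.2
```

```bash
python3 - <<'E'
from h import *
s=snap('wrist','w2');st=readout.sense();p=st['tool_pos'];print(p,st['tcp_rot'])
print(proj(s,[[443.5,316.5,48],[p[0],p[1],48]]))
E
```

```text
[443.78791638 316.59653464  82.4937165 ] [-9.00740249e+01 -3.69569787e-02 -8.03183097e+01]
[[325.84763555 286.04822433]
 [326.45839354 285.96340974]]
```

View pics/w2.png

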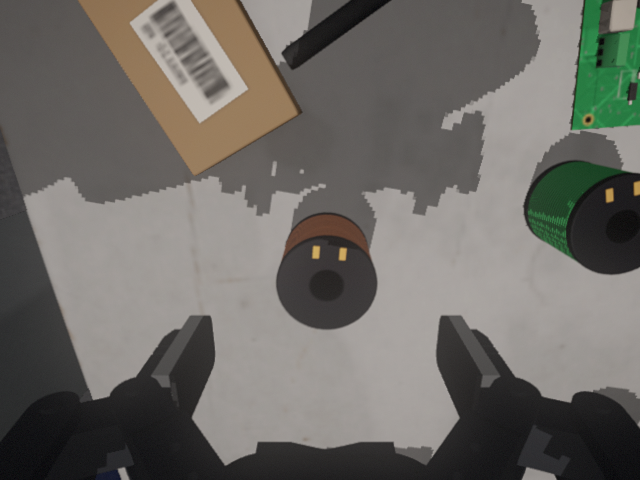

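The bore mouth is at (326,285) against a prediction of (326,286), so the tool is centred over the coil. I'll go down and grip.

Emit:
move_arm(
  motion="0 0.05 -2 0 0 0;0 0.05 -4 0 0 0;0 0.05 -5.5 0 0 0;0 0.05 -6.5 0 0 0;0 0.05 -6.8 0 0 0;0 0.05 -6.8 0 0 0",
)

```text
time: 3.28
tool_pos: [444.1, 317.7, 15.2]
tcp_rot: [-90.0, 0.0, -80.3]
ft_force: [-0.4, -0.6, 0.4]
finger_gap: 85.3
```

Emit:
move_arm(
  motion="0 0 0 0 0 0;0 0 0 0 0 0;0 0 0 0 0 0;0 0 0 0 0 0;0 0 0 0 0 0;0 0 0 0 0 0;0 0 0 0 0 0;0 0 0 0 0 0",
  fingers=4.5,
  squeeze=40,
)

```text
time: 3.95
tool_pos: [444.4, 318.4, 16.0]
tcp_rot: [-89.9, 0.0, -80.2]
ft_force: [-1.9, -1.2, 7.5]
finger_gap: 49.7
```

Emit:
move_arm(
  motion="0 0 1 0 0 0;0 0 3 0 0 0;0 0 6 0 0 0;0 0 9 0 0 0;0 -2 10.5 0 0 0;1 -6 10.5 0 0 0;2 -10 10.5 0 0 0;3 -14 10.5 0 0 0;4 -17 10.5 0 0 0;4 -17 10.5 0 0 0",
)

```text
time: 4.78
tool_pos: [485.2, 142.8, 120.2]
tcp_rot: [-89.9, -0.1, -80.5]
ft_force: [-0.3, 0.3, -2.3]
finger_gap: 49.6
```

Emit:
move_arm(
  motion="0 0 0 0 0 0;0 0 0 0 0 0;0 0 0 0 0 0",
)

```text
time: 5.03
tool_pos: [483.4, 148.9, 119.5]
tcp_rot: [-90.0, 0.0, -80.2]
ft_force: [-0.3, 0.8, -2.1]
finger_gap: 49.6
```

```bash
python3 - <<'E'
from h import *
s=snap('wrist','w3');st=readout.sense();p=st['tool_pos'];print(p,st['tcp_rot'],st['finger_gap'],st['ft_force'])
h=p[2]-16+48
print(proj(s,[[p[0],p[1],h],[493.8,109.7,52]]))
E
```

```text
[483.29474948 149.04088465 119.4256102 ] [-9.00105759e+01  1.84287011e-02 -8.01738865e+01] 49.52061097790622 [ 0.62674015 -0.36068814 -2.82484981]
[[326.23118574 368.81779978]
 [331.78942477 321.76309869]]
```

View pics/w3.png

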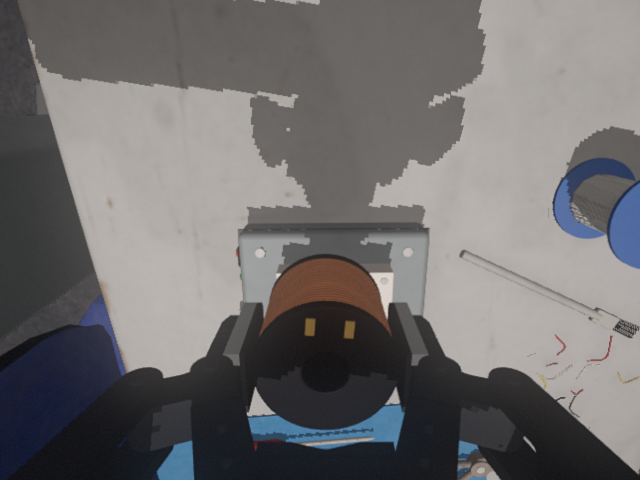

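The held coil's bore is at (326,372) against a TCP projection of (326,369). So the coil centre lies about 1 mm to −y of the TCP. I'll pass beyond the nest so the wrist camera can see it.

Emit:
move_arm(
  motion="0.2 -2 1.5 0 0 0;0.4 -5 2.5 0 0 0;0.7 -8 2.5 0 0 0;0.7 -10 2.5 0 0 0;0.7 -10.5 2.5 0 0 0;0.7 -10.5 2.5 0 0 0;0.7 -10.5 2.5 0 0 0",
)

```text
time: 5.67
tool_pos: [490.5, 44.0, 144.2]
tcp_rot: [-90.0, 0.0, -80.2]
ft_force: [-0.1, 1.2, -1.9]
finger_gap: 49.5
```

```bash
python3 - <<'E'
from h import *
s=snap('wrist','w4');st=readout.sense();p=st['tool_pos'];print(p,st['tcp_rot'])
print(proj(s,[[p[0]+.2,p[1]-1.1,p[2]+32],[493.8,109.7,52]]))
u,v=proj(s,[[493.8,109.7,52]])[0].astype(int)
im=s['image'];x0,y0=max(u-100,0),max(v-75,0);print(x0,y0)
cv2.imwrite('pics/w4c.png',cv2.resize(im[y0:y0+150,x0:x0+200],None,fx=4,fy=4,interpolation=cv2.INTER_CUBIC))
E
```

```text
[490.4751551   44.27578066 144.16456355] [-9.00180188e+01  3.84913670e-02 -8.01981384e+01]
[[326.42846766 371.45204117]
 [350.89718872 141.66526498]]
250 66
```

View pics/w4c.png

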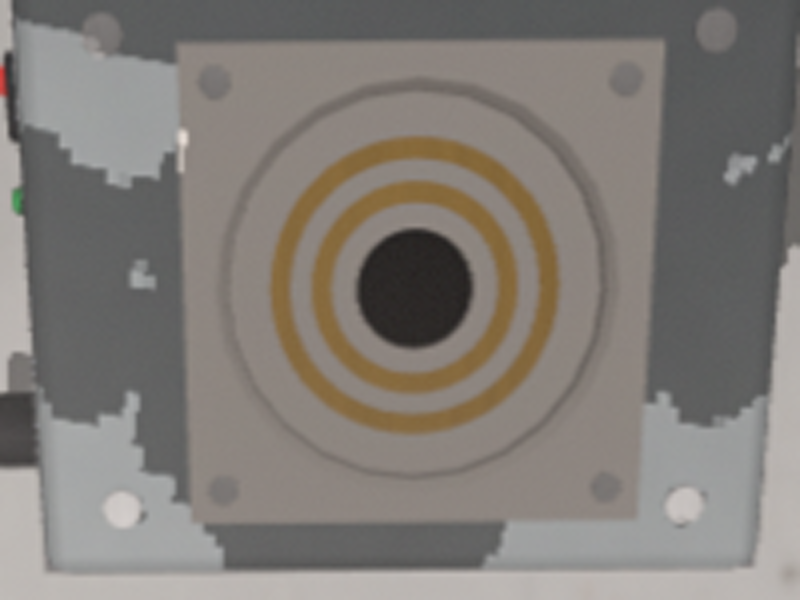

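```bash
python3 - <<'E'
from h import *
s=load('w4');print(ray(s,(353.6,137.4),52),ray(s,(250+(178+665+637+192)/16,66+(43+40+519+523)/16),58))
s3=load('w3');
print(ray(s3,(326,372),119.4+32), ray(load('w2'),(326,284.5),48))
E
```

```text
[494.88394482 112.34229604  52.        ] [494.78572834 113.37242698  58.        ]
[483.44183739 147.74886034 151.4       ] [443.43124897 317.33706696  48.        ]
```

By the wrist camera, the nest floor centre is at about (494.8,112). The top camera reads a few mm lower in y, the same bias it showed for the coil. I'll go to just above the nest and check there.

Emit:
move_arm(
  motion="0.1 2 0 0 0 0;0.2 5 0 0 0 0;0.4 6.83 -1 0 0 0;0.4 6.83 -3 0 0 0;0.4 6.83 -5 0 0 0;0.4 6.83 -6 0 0 0;0.4 6.83 -6.5 0 0 0;0.4 6.83 -6.5 0 0 0;0.4 6.83 -6.5 0 0 0",
)

```text
time: 6.47
tool_pos: [494.9, 111.5, 79.9]
tcp_rot: [-90.0, 0.0, -80.2]
ft_force: [0.5, -0.2, -2.5]
finger_gap: 49.8
```

```bash
python3 - <<'E'
from h import *
st=readout.sense();p=st['tool_pos'];print(p,st['tcp_rot'])
s=snap('wrist','w5');t=snap('top','t5')
a=s['image'][250:480,166:486];b=t['image'][272-40:272+40,333-56:333+56]
cv2.imwrite('pics/c5.png',np.vstack([cv2.resize(a,(480,345)),np.hstack([cv2.resize(b,(357,255),interpolation=cv2.INTER_CUBIC),np.zeros((255,123,3),np.uint8)])]))
E
```

```text
[494.94091962 111.51827791  79.88561821] [-8.99819155e+01  3.10849054e-03 -8.02487235e+01]
```

View pics/c5.png

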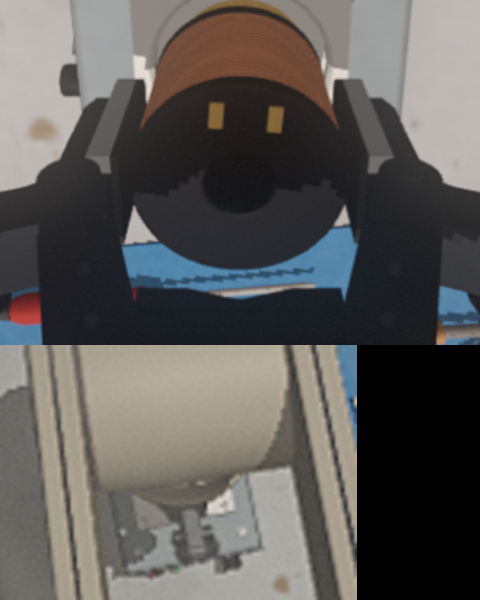

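Near the top of the crop, the coil's lower flange edge and the nest rim are both visible. I'll enlarge that part and overlay the predicted circles.

```bash
python3 - <<'E'
from h import *
s=load('w5');im=s['image'].copy()
x0,y0,w,h,f=226,236,200,110,4
big=cv2.resize(im[y0:y0+h,x0:x0+w],None,fx=f,fy=f,interpolation=cv2.INTER_CUBIC)
def circ(c,z,rad,col):
    a=np.linspace(0,2*np.pi,120);P=proj(s,np.c_[c[0]+rad*np.cos(a),c[1]+rad*np.sin(a),0*a+z])
    for p in P: cv2.circle(big,tuple(np.int32(((p-[x0,y0]+.5)*f).round())),1,col,-1)
circ((495.1,110.4),63.9,25,(0,0,255)); circ((494.8,112),58,27,(255,255,0)); circ((495.1,110.4),111.9,25,(0,255,0))
cv2.imwrite('pics/c6.png',big)
E
```

```text
(no output)
```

View pics/c6.png

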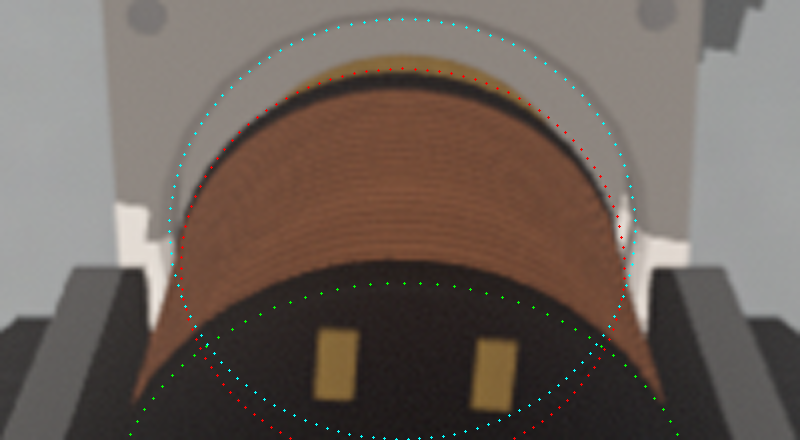

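The rim fits the overlay to within about 0.5 mm. The coil's bottom edge sits about 0.5 mm to −y of its prediction, so the correction is about +0.4 in x and +2.1 in y. I'll lower gently and watch the force.

Emit:
move_arm(
  motion="0.02 0.1 0 0 0 0;0.04 0.21 0 0 0 0;0.04 0.21 -0.2 0 0 0;0.04 0.21 -0.4 0 0 0;0.04 0.21 -0.6 0 0 0;0.04 0.21 -0.75 0 0 0;0.04 0.21 -0.9 0 0 0;0.04 0.21 -0.9 0 0 0",
)

```text
time: 7.23
tool_pos: [494.7, 113.3, 69.8]
tcp_rot: [-90.0, 0.0, -80.3]
ft_force: [0.0, 0.1, -3.2]
finger_gap: 49.6
```

Emit:
move_arm(
  motion="0 0 -0.05 0 0 0;0 0 -0.1 0 0 0;0 0 -0.15 0 0 0;0 0 -0.15 0 0 0;0 0 -0.15 0 0 0",
)

```text
time: 7.65
tool_pos: [495.1, 113.4, 68.9]
tcp_rot: [-90.0, -0.0, -80.3]
ft_force: [0.2, 0.1, -3.0]
finger_gap: 49.4
```

Emit:
move_arm(
  motion="0 0 -0.04 0 0 0;0 0 -0.08 0 0 0;0 0 -0.12 0 0 0;0 0 -0.12 0 0 0;0 0 -0.12 0 0 0",
)

```text
time: 8.07
tool_pos: [495.2, 113.3, 68.0]
tcp_rot: [-90.0, -0.0, -80.3]
ft_force: [-4.6, -0.4, 4.1]
finger_gap: 49.6
```

Contact came at TCP z 68.0, so the underside is at 52, which is the nest floor. I'll release.

Emit:
move_arm(
  motion="0 0 0 0 0 0;0 0 0 0 0 0;0 0 0 0 0 0;0 0 0 0 0 0;0 0 0 0 0 0;0 0 0 0 0 0",
  fingers=7.5,
)

```text
time: 8.57
tool_pos: [495.1, 113.4, 67.6]
tcp_rot: [-90.0, -0.0, -80.3]
ft_force: [0.5, -0.5, 0.2]
finger_gap: 74.9
```

Emit:
move_arm(
  motion="0 0 1 0 0 0;0 0 2.5 0 0 0;0 0 5 0 0 0;0 0 8 0 0 0;0 -2 10 0 0 0;0 -4.5 10 0 0 0;0 -6.5 10 0 0 0;0 -6.5 10 0 0 0;0 -6.5 10 0 0 0;0 -6.5 10 0 0 0",
)

```text
time: 9.4
tool_pos: [495.1, 48.6, 168.0]
tcp_rot: [-90.0, 0.0, -80.3]
ft_force: [-0.7, 0.1, 0.0]
finger_gap: 74.8
```

```bash
python3 - <<'E'
from h import *
st=readout.sense();p=st['tool_pos'];print(p,st['tcp_rot'],st['ft_force'])
s=snap('wrist','w6');im=s['image']
u,v=proj(s,[[495,112,100]])[0].astype(int);x0,y0,w,h,f=u-80,max(v-70,0),160,120,5;print(x0,y0)
big=cv2.resize(im[y0:y0+h,x0:x0+w],None,fx=f,fy=f,interpolation=cv2.INTER_CUBIC)
def circ(c,z,rad,col):
    a=np.linspace(0,2*np.pi,90);P=proj(s,np.c_[c[0]+rad*np.cos(a),c[1]+rad*np.sin(a),0*a+z])
    for q in P: cv2.circle(big,tuple(np.int32(((q-[x0,y0]+.5)*f).round())),1,col,-1)
c=(495,112)
circ(c,100,25,(0,255,0));circ(c,100,8,(0,255,0));circ(c,58,27,(255,255,0));circ(c,58,25,(0,0,255))
cv2.imwrite('pics/c7.png',big)
E
```

```text
[495.08389211  48.64493992 167.99597242] [-8.99844571e+01  2.08904506e-02 -8.02938597e+01] [-0.68475796  0.09954347  0.00186454]
266 78
```

View pics/c7.png

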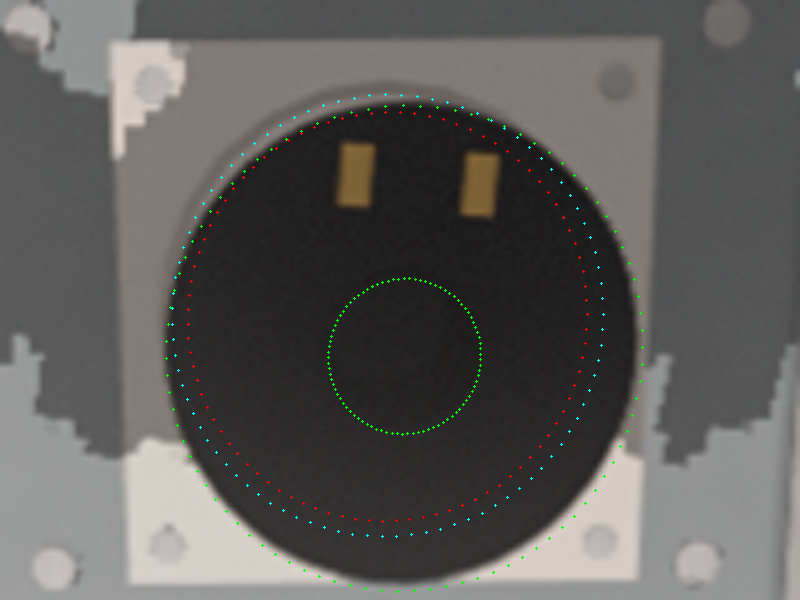

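The coil sits in the nest with its flange within about 0.5 mm of the overlay, centred near (494.9,112.4). The rim gap looks even. Next is the probe.

Emit:
move_arm(
  motion="0 -1 2 0 0 -7;-0.5 -3 4 0 0 -14;-1 -5 6 0 0 -21;-2 -8 7 0 0 -28;-3 -11 7 0 0 -35;-4 -14 7 0 0 -42;-5 -17 7 0 0 -49;-5.5 -20 7 0 0 -56;-5.85 -22.2 7 0 0 -63;-5.85 -22.2 7 0 0 -70",
  fingers=8.5,
)

```text
time: 10.28
tool_pos: [436.0, -176.3, 237.6]
tcp_rot: [-90.0, -0.1, -150.7]
ft_force: [-1.1, 0.2, -0.9]
finger_gap: 85.2
```

Emit:
move_arm(
  motion="0 0 0 0 0 -7;0 0 0 0 0 -14;0 0 0 0 0 -16;0 0 0 0 0 -16;0 0 0 0 0 -16",
)

```text
time: 10.7
tool_pos: [436.8, -173.0, 237.5]
tcp_rot: [-90.0, -0.0, -166.1]
ft_force: [-0.8, -0.8, -0.3]
finger_gap: 84.9
```

```bash
python3 - <<'E'
from h import *
st=readout.sense();p=st['tool_pos'];print(p,st['tcp_rot'],st['joint_pos'])
s=snap('wrist','w7')
print(proj(s,[[436.6,-173.7,173],[p[0],p[1],173],[p[0],p[1],87]]))
E
```

```text
[ 436.78010574 -172.98076502  237.53127375] [-9.00195811e+01 -1.13730074e-02 -1.66099804e+02] [-2.78677028e+01 -1.32532745e+01  1.04646610e+02  7.03085592e-03
  8.86281903e+01  4.82319330e+01]
[[328.40576004 259.51420187]
 [327.25026919 258.9406601 ]
 [326.69087897 217.9552    ]]
```

View pics/w7.png

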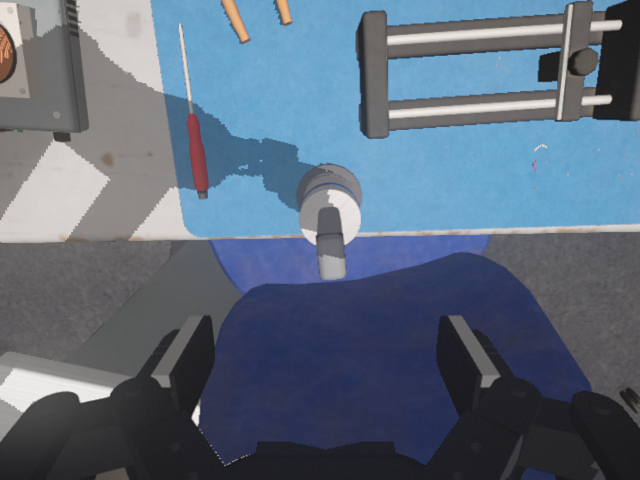

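The handle top face is centred at about (332,257) and the chamber top at about (330,215). The TCP projects to (327,259) and (327,218), so the TCP is about 2.5 mm off along the jaw. The handle's edges run along the image columns, so the yaw is right.

```bash
python3 - <<'E'
from h import *
s=load('w7');print(ray(s,(332,257),173),ray(s,(330.3,215.5),87))
g=s['image'][195:290,290:375];print('')
for v in (245,255,265,272):
    row=cv2.cvtColor(s['image'],cv2.COLOR_BGR2GRAY)[v,308:356]; print(v,list(row))
E
```

```text
[ 438.56943657 -175.29661101  173.        ] [ 439.35549148 -175.2032728    87.        ]

245 [np.uint8(112), np.uint8(113), np.uint8(111), np.uint8(109), np.uint8(108), np.uint8(111), np.uint8(120), np.uint8(123), np.uint8(105), np.uint8(96), np.uint8(102), np.uint8(104), np.uint8(105), np.uint8(109), np.uint8(109), np.uint8(110), np.uint8(109), np.uint8(110), np.uint8(110), np.uint8(109), np.uint8(109), np.uint8(111), np.uint8(109), np.uint8(111), np.uint8(111), np.uint8(110), np.uint8(111), np.uint8(112), np.uint8(111), np.uint8(111), np.uint8(108), np.uint8(109), np.uint8(107), np.uint8(104), np.uint8(99), np.uint8(88), np.uint8(99), np.uint8(118), np.uint8(108), np.uint8(107), np.uint8(110), np.uint8(112), np.uint8(113), np.uint8(114), np.uint8(113), np.uint8(113), np.uint8(112), np.uint8(112)]
255 [np.uint8(106), np.uint8(104), np.uint8(104), np.uint8(104), np.uint8(104), np.uint8(106), np.uint8(107), np.uint8(107), np.uint8(99), np.uint8(94), np.uint8(109), np.uint8(109), np.uint8(102), np.uint8(104), np.uint8(113), np.uint8(143), np.uint8(168), np.uint8(161), np.uint8(143), np
[... 1176 characters left out ...]
.uint8(110), np.uint8(109), np.uint8(108), np.uint8(107), np.uint8(109), np.uint8(111), np.uint8(113), np.uint8(112), np.uint8(110), np.uint8(96), np.uint8(87), np.uint8(118), np.uint8(137), np.uint8(144), np.uint8(153), np.uint8(160), np.uint8(167), np.uint8(170), np.uint8(171), np.uint8(172), np.uint8(173), np.uint8(173), np.uint8(173), np.uint8(173), np.uint8(174), np.uint8(175), np.uint8(175), np.uint8(175), np.uint8(176), np.uint8(176), np.uint8(175), np.uint8(174), np.uint8(170), np.uint8(167), np.uint8(165), np.uint8(157), np.uint8(139), np.uint8(115), np.uint8(106), np.uint8(103), np.uint8(104), np.uint8(104), np.uint8(106), np.uint8(106), np.uint8(106), np.uint8(105), np.uint8(104)]
```

Emit:
move_arm(
  motion="0.14 -0.21 -1 0 0 0;0.14 -0.21 -3 0 0 0;0.14 -0.21 -5.5 0 0 0;0.14 -0.21 -8 0 0 0;0.14 -0.21 -10 0 0 0;0.14 -0.21 -11.3 0 0 0;0.14 -0.21 -12.1 0 0 0;0.14 -0.21 -12.1 0 0 0",
)

```text
time: 11.42
tool_pos: [436.5, -174.9, 114.0]
tcp_rot: [-90.2, -0.2, -166.2]
ft_force: [-0.8, 0.5, -1.0]
finger_gap: 84.9
```

Emit:
move_arm(
  motion="0 0 0 0 0 0;0 0 0 0 0 0;0 0 0 0 0 0;0 0 0 0 0 0;0 0 0 0 0 0;0 0 0 0 0 0;0 0 0 0 0 0;0 0 0 0 0 0;0 0 0 0 0 0;0 0 0 0 0 0",
  fingers=1,
  squeeze=40,
)

```text
time: 12.25
tool_pos: [438.4, -175.9, 117.3]
tcp_rot: [-90.0, 0.0, -166.3]
ft_force: [-0.8, 0.8, 6.6]
finger_gap: 15.5
```

Emit:
move_arm(
  motion="0 0 0.5 0 0 0;0 0 1.5 0 0 0;0 0 3 0 0 0;0 0 5 0 0 0;0 0 7 0 0 0;0 0 9 0 0 0;0 0 11 0 0 0;0 0 12.5 0 0 0;0 0 13.5 0 0 0;0 0 13.5 0 0 0",
)

```text
time: 13.08
tool_pos: [439.0, -176.3, 254.6]
tcp_rot: [-89.8, 0.2, -166.3]
ft_force: [1.6, -0.2, -0.5]
finger_gap: 15.4
```

Emit:
move_arm(
  motion="0 0 0 0 0 0;0 0 0 0 0 0;0 0 0 0 0 0",
)

```text
time: 13.33
tool_pos: [437.3, -175.4, 250.1]
tcp_rot: [-90.1, -0.1, -166.3]
ft_force: [0.5, -0.1, -0.5]
finger_gap: 15.6
```

Emit:
move_arm(
  motion="0.5 2 0 0 0 0;1 5 0 0 0 0;1.8 9 0 0 0 0;2.6 13 0 0 0 0;3.4 17 0 0 0 0;4.2 21 0 0 0 0;5 25 0 0 0 0;5.4 27.5 0 0 0 0;5.7 28.8 0 0 0 0;5.7 28.8 0 0 0 0",
)

```text
time: 14.17
tool_pos: [494.4, 115.1, 250.2]
tcp_rot: [-90.1, -0.1, -166.1]
ft_force: [0.1, -0.1, -0.7]
finger_gap: 15.5
```

Emit:
move_arm(
  motion="0 0 0 0 0 0;0 0 0 0 0 0;0 0 0 0 0 0;0 0 0 0 0 0",
)

```text
time: 14.5
tool_pos: [494.9, 111.1, 251.5]
tcp_rot: [-90.0, -0.0, -166.4]
ft_force: [-0.1, -0.2, -1.1]
finger_gap: 15.8
```

```bash
python3 - <<'E'
from h import *
st=readout.sense();p=st['tool_pos'];print(p,st['tcp_rot'])
s=snap('wrist','w8');t=snap('scene','s8')
tip=[p[0],p[1],p[2]-105.3]; c=[494.9,112.4,100]
print(proj(s,[tip,c]),proj(t,[tip,c]))
f=4;u,v=proj(s,[tip])[0].astype(int);x0,y0=u-75,v-65;a=cv2.resize(s['image'][y0:y0+120,x0:x0+110],None,fx=f,fy=f,interpolation=cv2.INTER_CUBIC)
u,v=proj(t,[tip])[0].astype(int);x1,y1=u-35,v-50;b=cv2.resize(t['image'][y1:y1+120,x1:x1+85],None,fx=f,fy=f,interpolation=cv2.INTER_CUBIC)
print((x0,y0),(x1,y1));cv2.imwrite('pics/c8.png',np.hstack([a,b]))
E
```

```text
[494.93032931 111.149646   251.52624913] [-8.99907796e+01 -1.00236742e-02 -1.66355249e+02]
[[326.86739021 236.29824265]
 [325.01301373 217.24877153]] [[322.00021689 255.75432851]
 [321.2310373  270.13953076]]
(np.int64(251), np.int64(171)) (np.int64(287), np.int64(205))
```

View pics/c8.png

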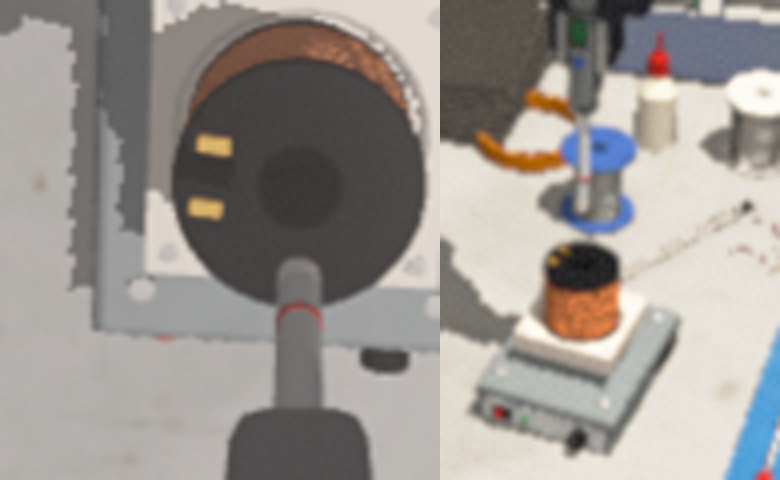

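The bore mouth is at wrist pixel (325.9,217.4). The stem tip's near edge is at (325.4,235.1) and the ring's near edge at (325.4,247.4). The scene view agrees that the probe is upright over the coil.

```bash
python3 - <<'E'
from h import *
s=load('w8');p=np.array([494.93,111.15,251.53]);d=3.5*np.array([np.cos(np.radians(13.65)),np.sin(np.radians(13.65)),0])
print('bore',ray(s,(325.7,217.4),100))
for n,uv,h in(('tip',(325.4,235.1),-105.3),('ring',(325.4,247.4),-81.3)): print(n,ray(s,uv,p[2]+h)-d, proj(s,[p+[0,0,h]+d]))
t=load('s8')
k=lambda x,y:(287+(x-440)/4-.4,205+y/4-.4)
print('scene bore',ray(t,k(583,263),100),'tip',ray(t,k(582,212),p[2]-105.3),'ring',ray(t,k(583,181),p[2]-81.3))
E
```

```text
bore [494.908283   111.85433052 100.        ]
tip [492.11190003 111.46840864 146.23      ] [[326.88144241 231.26941916]]
ring [492.12151934 111.49825604 170.23      ] [[327.06747234 243.27275978]]
scene bore [495.78324923 109.58251064 100.        ] tip [488.67175947 106.80140071 146.23      ] ring [488.50418459 106.51751717 170.23      ]
```

```bash
python3 - <<'E'
from h import *
s=load('w8');T=np.array(s['world_to_cam']);print('cam',-T[:3,:3].T@T[:3,3])
p=np.array([494.93,111.15,251.53]);d=np.array([np.cos(np.radians(13.65)),np.sin(np.radians(13.65)),0])
for o in(-3,-1.5,0,1):
  for hz in(-4,0,4):
    z=-105.3+hz
    P=[p+d*(o+3.5)+[0,0,z],p+d*(o+3.5)+[0,0,z+24],p+d*(o+13)+[0,0,z+81],p+d*(o+8.5)+[0,0,z+75]]
    print(o,hz,proj(s,P)[:,1].round(1))
g=s['image'][:,320:331].mean(1).round(0).astype(int)
print([(v,*g[v]) for v in list(range(205,215))+list(range(222,285))])
# handle top in w7
g7=load('w7')['image'][:,328:337].mean((1,2)).round(0).astype(int);print([(v,g7[v]) for v in range(195,290)])
E
```

```text
cam [574.29834261 131.84337473 394.5273697 ]
-3 -4 [233.7 245.7 267.5 271.2]
-3 0 [235.6 248.  270.8 274.5]
-3 4 [237.5 250.2 274.3 278. ]
-1.5 -4 [231.6 243.4 264.5 268.4]
-1.5 0 [233.4 245.6 267.8 271.6]
-1.5 4 [235.3 247.9 271.3 275. ]
0 -4 [229.5 241.1 261.5 265.5]
0 0 [231.3 243.3 264.8 268.7]
0 4 [233.1 245.5 268.2 272.1]
1 -4 [228.  239.6 259.5 263.6]
1 0 [229.8 241.7 262.8 266.8]
1 4 [231.7 243.9 266.1 270.1]
[(205, np.int64(66), np.int64(67), np.int64(71)), (206, np.int64(66), np.int64(66), np.int64(71)), (207, np.int64(64), np.int64(64), np.int64(69)), (208, np.int64(58), np.int64(59), np.int64(64)), (209, np.int64(56), np.int64(57), np.int64(62)), (210, np.int64(55), np.int64(57), np.int64(62)), (211, np.int64(55), np.int64(57), np.int64(62)), (212, np.int64(54), np.int64(56), np.int64(61)), (213, np.int64(54), np.int64(56), np.int64(61)), (214, np.int64(54), np.int64(55), np.int64(60)), (222, np.int64(54), np.int64(57), np.int64(61)), (223, np.int64(55), np.int64(56), np.int64(61)), (224, np.int64(54), np.int64(56), np.int64(60)), (225, np.int64(55), np.int64(57), np.int6
[... 4356 characters left out ...]
68)), (258, np.int64(178)), (259, np.int64(178)), (260, np.int64(177)), (261, np.int64(177)), (262, np.int64(177)), (263, np.int64(177)), (264, np.int64(176)), (265, np.int64(176)), (266, np.int64(176)), (267, np.int64(175)), (268, np.int64(175)), (269, np.int64(175)), (270, np.int64(174)), (271, np.int64(174)), (272, np.int64(174)), (273, np.int64(173)), (274, np.int64(173)), (275, np.int64(173)), (276, np.int64(171)), (277, np.int64(165)), (278, np.int64(157)), (279, np.int64(143)), (280, np.int64(116)), (281, np.int64(99)), (282, np.int64(75)), (283, np.int64(71)), (284, np.int64(70)), (285, np.int64(70)), (286, np.int64(69)), (287, np.int64(70)), (288, np.int64(70)), (289, np.int64(69))]
```

The wrist rows put the probe axis 1.5–3 mm short of the TCP on the camera side, depending on the tip height I assume. That ambiguity goes away with the tip at the mouth's height, so I'll shift and lower to just above it. My picture views are used up, so from here I use pixel profiles.

Emit:
move_arm(
  motion="0.1 0.02 0 0 0 0;0.22 0.04 0 0 0 0;0.22 0.04 -1 0 0 0;0.22 0.04 -2 0 0 0;0.22 0.04 -3 0 0 0;0.22 0.04 -3.6 0 0 0;0.22 0.04 -3.8 0 0 0;0.22 0.04 -3.8 0 0 0;0.22 0.04 -3.8 0 0 0;0.22 0.04 -3.8 0 0 0",
)

```text
time: 15.43
tool_pos: [497.5, 112.7, 214.2]
tcp_rot: [-90.0, 0.0, -166.3]
ft_force: [0.2, 0.1, -0.1]
finger_gap: 15.2
```

```bash
python3 - <<'E'
from h import *
st=readout.sense();p=st['tool_pos'];print(p,st['tcp_rot'])
s=snap('wrist','w9');t=snap('scene','s9')
print(proj(s,[[p[0],p[1],p[2]-105.3],[494.9,112,100]]).round(1))
im=s['image'].astype(int)
def pr(a,n): print(n,' '.join(map(str,a)))
g=im.mean(2).round().astype(int)
for c in (318,326,334,): pr(g[180:275,c],f'col{c} from180')
pr((im[:,320:331,2]-im[:,320:331,0]).mean(1).round().astype(int)[200:280],'R-B 200')
for v in(205,212,218,225,232,238,245): pr(g[v,290:362],f'row{v} from290')
E
```

```text
[497.50173159 112.73425723 214.18055976] [-8.99935733e+01  4.89385388e-02 -1.66255514e+02]
[[326.9 236.5]
 [326.9 236.1]]
col318 from180 211 211 211 211 212 199 129 118 121 77 69 87 88 87 86 87 87 87 85 87 82 61 53 55 58 56 60 62 63 61 62 60 55 53 52 51 56 56 58 59 62 61 60 62 63 62 61 61 55 48 51 50 50 52 52 51 48 50 50 49 49 48 51 53 56 61 62 61 60 61 61 62 61 62 61 62 61 61 61 61 62 62 63 63 63 63 64 62 85 128 145 147 136 89 73
col326 from180 213 212 211 211 205 182 162 122 65 71 83 85 85 87 87 88 88 86 85 83 63 56 64 65 65 65 66 65 63 64 64 64 64 64 63 63 63 63 62 64 63 64 64 62 61 56 52 51 51 50 52 50 51 50 55 82 115 119 116 109 108 108 108 109 107 104 93 87 108 109 108 107 107 107 108 107 106 107 107 108 107 107 108 109 108 106 107 107 106 107 106 107 101 80 74
col334 from180 213 212 211 212 211 201 183 185 124 61 73 86 88 92 97 100 110 105 104 111 110 64 58 66 68 65 66 66 66 66 66 65 66 65 65 65 66 63 64 64 64 63 65 66 62 62 63 59 54 51 52 51 52 52 50 51 51 52 50 53 51 52 50 53 52 54 60 61 63 63 63 61 63 60 61 62 63 61 62 61 61 60 61 61 59 60 59 59 77 123 156 156 145 95 73
R-B
[... 1171 characters left out ...]
 80 60 60 61 61 60 61 58 56 54 53 56 52 53 53 53 52 52 53 54 52 51 52 53 51 50 51 50 52 51 50 51 50 51 52 51 51 49 51 51 52 53 52 52 52 52 55 58 62 64 63 64 64 66 66 66 66 67 68 67 66 67 69 68 70 69 71 72 71 70 71
row238 from290 154 97 60 61 61 60 63 64 63 61 59 61 59 59 62 61 60 61 62 61 62 62 63 62 59 55 52 49 50 50 75 103 113 115 112 113 116 122 126 125 101 59 51 50 50 51 53 51 54 59 63 63 64 65 65 65 65 65 65 66 66 67 68 69 68 67 68 69 71 69 69 69
row245 from290 208 196 149 73 57 62 62 62 68 71 73 79 83 89 87 73 62 62 61 61 60 59 60 62 61 60 61 61 61 64 84 100 104 104 105 104 104 106 111 116 107 76 51 51 54 58 62 62 62 63 63 61 63 64 65 63 66 66 66 66 66 67 67 67 66 67 68 68 68 68 78 146
```

```bash
python3 - <<'E'
from h import *
s=load('w9');t=load('s9');t8=load('s8');p=np.array([497.5,112.73,214.18]);d=np.array([np.cos(np.radians(13.7)),np.sin(np.radians(13.7)),0])
B=ray(s,(326.6,236.3),100);print('bore',B)
for hz in(-4,0,4):
    a=ray(s,(325.2,235.0),p[2]-105.3+hz)-3.5*d; b=ray(s,(325.3,247.8),p[2]-81.3+hz)-3.5*d
    print(hz,'tip',a,'ring',b,'move',(B-a)[:2], 'scene ring',proj(t,[b]),'tip',proj(t,[a]))
print('scene bore',proj(t,[B]))
im=t['image'].astype(int);u,v=proj(t,[B])[0].astype(int)
x=im[v-30:v+12,u-12:u+13];rb=x[:,:,2]-(x[:,:,0]+x[:,:,1])//2
for i in range(42): print(v-30+i,' '.join('%3d'%q for q in x[i].mean(1)),'|',' '.join('%3d'%q for q in rb[i]))
print(u-12)
E
```

```text
bore [494.73931361 112.18675422 100.        ]
-4 tip [493.5628422  112.89892604 104.88      ] ring [493.10599606 112.7372433  128.88      ] move [ 1.17647141 -0.71217182] scene ring [[320.93998601 261.43580484]] tip [[320.81414758 268.83392899]]
0 tip [494.82636833 113.21229932 108.88      ] ring [494.51029238 113.08637693 132.88      ] move [-0.08705472 -1.0255451 ] scene ring [[321.15749386 259.83872847]] tip [[321.01062855 267.2954706 ]]
4 tip [496.08989446 113.52567259 112.88      ] ring [495.91458869 113.43551056 136.88      ] move [-1.35058085 -1.33891838] scene ring [[321.37543294 258.23848141]] tip [[321.20753048 265.75370591]]
scene bore [[321.26695571 270.20147535]]
240 223 223 225 223 225 226 225 213 178 130 104  95  98 102 105 103  87  95 114 131 138 142 142 137 141 |  11   9  10  10   9   9   9   9 -15 -33 -16   0   6   2   3   3  -2 -30 -60 -75 -80 -80 -81 -81 -82
241 222 223 222 222 223 224 218 194 163 122 100  94 100 102 109 102  81  81  96 115 135 144 141 143 140 |  10  10   9  11  11  12  17  11 -25 -43 -18  -1   1   1   4   3  -4 -28 -48 -68 -75 -78 -79 -80 -84
242
[... 7540 characters left out ...]
73  79  81  76  79  77  74  84  88  90  88  79  86 113 114 117 120  81  24  11
279 220 207 171 132  99  86  95 104  98  98 117 121 120 127 132 131 116 110 125 123 122 137 190 240 248 |  10  15  18  27  54  73  85  90  86  89 103 106 113 114 117 116 102 101 111 110 112 111  76  19   8
280 214 181 148 122  97  87  95 103 107 108 124 131 122 122 117 125 126 125 122 123 128 141 189 238 249 |  13  16  16  32  51  70  83  94  90  98 114 115 111 104 107 112 112 112 109 110 118 113  73  20   6
281 197 164 134 120  98  86  96 105 104 108 124 125 124 119 117 121 135 130 126 140 142 144 180 232 247 |  18  14  18  31  52  72  84  93  95  97 110 115 109 106 103 111 121 115 114 121 124 112  68  21   9
309
```

Tip and ring agree, so the probe is upright. The scene camera supports the assumed height to within about 2 mm. The correction is about −0.4 in x and −1.1 in y. I'll settle there and recheck before going in.

Emit:
move_arm(
  motion="-0.02 -0.05 0 0 0 0;-0.04 -0.1 0 0 0 0;-0.04 -0.1 -0.2 0 0 0;-0.04 -0.1 -0.4 0 0 0;-0.04 -0.1 -0.5 0 0 0;-0.04 -0.1 -0.5 0 0 0;-0.04 -0.1 -0.5 0 0 0;-0.04 -0.1 -0.5 0 0 0;-0.04 -0.1 -0.5 0 0 0;-0.04 -0.1 -0.5 0 0 0",
)

```text
time: 16.37
tool_pos: [496.8, 111.7, 208.7]
tcp_rot: [-90.0, 0.0, -166.3]
ft_force: [-1.0, -0.1, -0.3]
finger_gap: 15.6
```

```bash
cat > m.py <<'E'
from h import *
import sys
st=readout.sense();p=st['tool_pos'];print(p,st['tcp_rot'],np.abs(st['qd']).max())
s=snap('wrist',sys.argv[1])
print(proj(s,[[p[0],p[1],p[2]-105.3],[494.75,112.2,100]]).round(1))
im=s['image'].astype(int);g=im.mean(2).round().astype(int)
def pr(a,n): print(n,' '.join(map(str,a)))
for c in (318,326,334): pr(g[215:262,c],f'col{c} from215')
pr((im[:,322:330,2]-im[:,322:330,0]).mean(1).round().astype(int)[225:275],'R-B 225')
for v in(232,236,240,244,248): pr(g[v,308:346],f'row{v} from308')
E
python3 m.py w10
```

```text
[496.84416794 111.67478449 208.7482495 ] [-8.99996420e+01  9.39488840e-03 -1.66259909e+02] 0.11294042400015881
[[326.9 236.4]
 [325.3 237.5]]
col318 from215 50 52 52 49 51 52 54 61 60 61 61 59 59 53 51 46 47 49 51 48 50 48 49 47 49 50 50 50 47 49 49 51 57 60 61 59 61 62 60 58 59 60 60 59 59 60 60
col326 from215 62 63 62 63 62 61 62 60 61 62 59 54 52 52 50 50 51 50 50 52 81 115 118 116 108 108 108 106 105 107 103 91 87 109 107 107 107 107 107 106 106 106 106 107 106 107 107
col334 from215 65 63 63 64 64 64 64 64 63 63 64 62 61 59 56 54 52 50 51 50 52 51 49 50 49 51 51 50 48 53 53 54 60 61 59 60 61 62 60 60 61 60 61 60 61 60 60
R-B 225 4 4 5 5 5 5 5 6 5 5 6 8 10 8 5 4 3 3 4 3 4 17 48 46 17 4 3 3 3 3 3 3 3 3 3 3 3 3 3 3 3 3 3 3 3 3 3 3 3 2
row232 from308 50 51 49 49 49 51 51 49 49 49 49 50 49 48 49 51 48 50 50 49 51 49 50 52 50 50 50 50 55 60 62 63 63 65 64 66 65 66
row236 from308 48 50 49 50 51 49 47 50 50 49 48 49 52 65 95 112 113 114 115 109 97 78 54 50 50 50 51 50 50 51 57 61 62 63 63 66 64 64
row240 from308 62 61 60 60 60 57 50 49 49 48 50 55 84 106 102 105 104 106 108 107 110 120 114 77 50 49 51 49 50 55 60 62 63 63 63 65 64 65
row244 from308 59 60 59 60 60 60 59 57 53 49 49 54 78 99 104 104 105 107 107 108 109 114 108 75 50 50 53 53 55 62 61 63 62 62 64 63 63 64
row248 from308 59 62 60 61 60 62 60 60 60 61 60 65 75 76 78 88 98 104 109 107 101 92 91 85 60 60 61 62 62 62 62 61 62 62 62 62 64 63
```

```bash
python3 - <<'E'
from h import *
s=load('w10');p=np.array([496.84,111.67,208.75]);d=np.array([np.cos(np.radians(13.7)),np.sin(np.radians(13.7)),0])
B=ray(s,(325.5,237.6),100);print('bore',B)
for hz in(-3,0,3):
    a=ray(s,(325.4,235.0),p[2]-105.3+hz)-3.5*d; b=ray(s,(325.4,247.6),p[2]-81.3+hz)-3.5*d
    print(hz,'tip',a,'ring',b,'move',(B-a)[:2])
E
```

```text
bore [494.67147209 112.07468839 100.        ]
-3 tip [493.18554773 111.78702626 100.45      ] ring [492.89068374 111.73838426 124.45      ] move [1.48592435 0.28766213]
0 tip [494.13515351 112.02387574 103.45      ] ring [493.94443723 112.00088149 127.45      ] move [0.53631858 0.05081265]
3 tip [495.08475929 112.26072522 106.45      ] ring [494.99819072 112.26337872 130.45      ] move [-0.4132872  -0.18603683]
```

Within 0.5 mm of centre, so I'll go in slowly.

Emit:
move_arm(
  motion="0.03 0 0 0 0 0;0.03 0 -0.15 0 0 0;0.03 0 -0.3 0 0 0;0.03 0 -0.45 0 0 0;0.03 0 -0.6 0 0 0;0.03 0 -0.75 0 0 0;0.03 0 -0.9 0 0 0;0.03 0 -1 0 0 0;0.03 0 -1 0 0 0;0.03 0 -1 0 0 0",
)

```text
time: 17.25
tool_pos: [497.0, 111.7, 198.6]
tcp_rot: [-90.0, -0.0, -166.3]
ft_force: [0.3, -0.9, -0.2]
finger_gap: 15.1
```

```bash
python3 m.py w11
```

```text
[497.04601147 111.65494804 198.58826288] [-8.99996157e+01 -5.84972210e-03 -1.66261217e+02] 0.18878937587671918
[[326.9 236.3]
 [325.3 242.6]]
col318 from215 51 52 51 49 51 49 51 48 50 50 48 50 49 49 49 55 58 56 51 47 47 47 48 46 45 44 48 47 47 44 47 46 47 47 48 47 51 52 57 60 59 60 58 58 58 58 59
col326 from215 62 62 62 60 51 52 53 55 54 56 56 60 61 61 60 57 52 49 47 52 80 112 118 116 107 105 105 105 104 105 102 90 86 106 107 105 107 104 106 106 105 104 105 105 106 105 104
col334 from215 63 64 65 62 63 64 64 62 63 63 64 63 63 62 62 62 62 62 57 53 51 51 49 50 49 47 48 48 49 49 48 49 49 47 48 49 51 55 60 59 59 59 60 58 59 58 61
R-B 225 5 5 5 4 4 4 5 6 5 5 7 9 10 8 5 4 4 4 3 3 4 17 52 54 18 4 2 3 4 4 3 4 3 3 3 3 3 3 3 3 3 3 3 3 3 3 3 3 2 3
row232 from308 49 50 51 50 49 49 54 58 58 57 56 54 52 50 49 48 49 48 49 50 49 52 49 53 57 58 62 62 60 61 64 64 62 63 65 63 65 65
row236 from308 48 48 48 49 47 49 49 48 45 47 47 48 48 65 94 111 113 114 112 108 97 77 54 47 49 47 51 51 54 59 61 62 63 63 63 62 62 64
row240 from308 48 49 49 48 48 48 46 49 46 48 44 53 84 105 102 104 104 106 105 107 110 118 114 76 49 50 47 49 50 50 56 60 61 64 63 64 63 63
row244 from308 56 52 51 51 49 48 49 48 49 46 44 53 77 99 102 103 105 106 105 104 108 114 106 74 51 49 49 50 49 52 53 59 60 63 61 62 63 63
row248 from308 60 60 59 59 60 59 56 50 46 48 47 56 69 77 82 98 106 107 106 106 98 91 93 82 52 48 47 49 49 54 60 62 60 61 62 61 60 63
```

Emit:
move_arm(
  motion="0.03 0.02 -0.1 0 0 0;0.03 0.02 -0.3 0 0 0;0.03 0.02 -0.5 0 0 0;0.03 0.02 -0.7 0 0 0;0.03 0.02 -0.9 0 0 0;0.03 0.02 -1.1 0 0 0;0.03 0.02 -1.3 0 0 0;0.03 0.02 -1.4 0 0 0;0.03 0.02 -1.4 0 0 0;0.03 0.02 -1.4 0 0 0",
)

```text
time: 18.13
tool_pos: [497.4, 111.9, 184.6]
tcp_rot: [-90.0, -0.0, -166.3]
ft_force: [0.3, -0.5, -0.9]
finger_gap: 15.6
```

```bash
python3 m.py w12
```

```text
[497.35160137 111.8621495  184.60358418] [-9.00026890e+01 -5.38972859e-03 -1.66259588e+02] 0.18592507542667247
[[326.9 236.3]
 [325.5 250.6]]
col318 from215 49 51 49 49 51 50 48 51 48 49 50 47 47 49 48 50 46 50 48 50 48 49 49 48 49 47 44 47 48 45 46 46 46 46 45 45 47 46 46 47 47 45 46 48 46 50 54
col326 from215 50 50 50 51 50 51 50 50 51 49 50 49 48 51 49 52 47 50 49 49 49 48 49 74 106 107 106 106 105 105 102 88 85 106 107 105 106 105 105 105 105 105 105 105 105 105 104
col334 from215 58 58 63 64 62 63 54 53 51 52 50 54 56 54 56 58 61 61 60 61 59 60 58 60 61 55 53 49 49 49 48 48 49 49 49 48 48 48 48 47 49 47 48 48 49 49 54
R-B 225 5 6 5 6 5 5 5 5 5 6 5 6 4 4 4 4 4 4 3 3 5 18 51 55 21 5 3 3 3 4 4 3 4 3 3 3 3 3 3 3 3 3 3 4 3 3 3 3 2 2
row232 from308 49 49 48 48 46 47 49 48 47 49 50 47 48 48 49 48 50 50 50 50 50 49 49 50 52 55 61 60 63 62 63 63 62 63 65 66 65 66
row236 from308 48 48 47 47 48 49 48 48 47 47 49 49 48 48 49 48 45 49 48 48 54 60 57 55 55 59 60 62 62 61 62 61 63 63 63 64 65 65
row240 from308 45 47 49 47 47 48 48 48 48 47 47 54 83 104 101 103 105 106 107 106 109 117 110 66 50 55 55 60 60 60 60 61 61 61 63 63 63 63
row244 from308 47 47 50 49 46 48 46 47 48 46 45 52 76 99 100 104 105 105 105 106 107 113 107 72 49 49 49 48 52 51 57 61 61 61 62 63 62 64
row248 from308 48 48 47 47 46 46 48 47 48 44 46 55 68 78 83 96 106 106 106 106 97 90 91 81 50 48 49 47 49 48 51 55 59 63 61 60 62 63
```

Emit:
move_arm(
  motion="0.02 0.01 -0.1 0 0 0;0.02 0.01 -0.2 0 0 0;0.02 0.01 -0.3 0 0 0;0.02 0.01 -0.38 0 0 0;0.02 0.01 -0.38 0 0 0;0.02 0.01 -0.38 0 0 0;0.02 0.01 -0.38 0 0 0",
)

```text
time: 18.77
tool_pos: [497.6, 112.0, 180.9]
tcp_rot: [-90.0, 0.0, -166.3]
ft_force: [-0.2, 0.1, -1.0]
finger_gap: 15.4
```

```bash
python3 m.py w13 | cut -c1-230; python3 - <<'E'
from h import *
p=readout.sense()['tool_pos'];s=load('w13');t=snap('scene','s13')
d=np.array([np.cos(np.radians(13.7)),np.sin(np.radians(13.7)),0])
for hz in(-3,0,3):
    b=ray(s,(325.4,247.6),p[2]-81.3+hz)-3.5*d; print(hz,'ring',b,'scene front',proj(t,[b+3.5*np.array([-.845,-.533,0])]))
im=t['image'].astype(int);x=im[250:280,309:335];rb=x[:,:,2]-(x[:,:,0]+x[:,:,1])//2
for i in range(8,28): print(250+i,' '.join('%3d'%q for q in x[i].mean(1)),'|',' '.join('%3d'%q for q in rb[i]))
g=s['image'].mean(2).round().astype(int)
for v in(255,259,262): print(v,'from306',*g[v,306:346])
for c in(316,335): print(c,'from236',*g[236:272,c])
E
```

```text
[497.58279905 111.96036172 180.8671097 ] [-9.00004022e+01  2.13273692e-04 -1.66261625e+02] 0.18038744249412825
[[326.9 236.4]
 [325.6 253.2]]
col318 from215 52 50 54 50 49 49 49 51 47 48 50 49 49 51 48 48 49 48 48 48 49 49 48 47 49 47 46 46 47 44 46 46 45 45 45 44 46 47 46 47 46 45 45 45 45 47 47
col326 from215 53 52 51 53 52 50 51 52 49 50 51 51 50 50 49 49 49 49 49 49 49 49 48 49 47 64 95 106 106 106 103 88 83 107 106 105 105 105 106 104 106 104 105 104 105 104 105
col334 from215 56 57 54 52 53 53 53 54 53 53 52 52 53 53 52 53 52 51 50 52 51 51 51 49 53 60 61 57 53 49 48 50 48 47 49 48 49 47 48 48 48 46 47 45 48 45 47
R-B 225 6 6 5 6 5 5 6 6 5 6 5 5 5 6 5 4 4 3 4 4 5 17 51 53 18 5 3 3 4 4 4 3 3 3 4 3 4 3 3 3 3 3 3 3 3 3 3 3 3 3
row232 from308 49 48 48 45 48 47 48 46 47 50 48 47 50 49 49 50 49 50 49 50 51 49 51 51 50 52 51 51 51 57 62 64 63 66 65 64 64 66
row236 from308 47 48 49 49 46 46 48 47 48 48 49 49 50 48 49 50 49 48 49 50 50 50 50 50 51 51 51 50 56 62 64 63 62 63 64 64 64 65
row240 from308 47 46 48 47 48 47 47 47 47 48 47 46 47 48 53 57 61 64 64 64 61 52 52 48 54 60 60 61 62 
[... 4815 characters left out ...]
5  88  95 110 116  81  31  12  11
255 from306 50 53 57 56 57 57 54 47 46 45 45 45 46 63 87 100 101 103 104 105 106 105 107 113 117 104 54 45 48 48 50 49 47 52 58 61 62 62 60 64
259 from306 57 56 56 57 57 57 58 58 49 45 47 44 45 69 97 99 102 104 104 105 105 104 102 108 116 104 53 46 48 46 47 47 55 57 58 59 61 59 60 61
262 from306 56 56 57 56 57 58 58 58 59 57 52 48 48 72 97 99 102 104 103 104 104 103 103 106 116 105 61 46 45 51 55 55 58 59 58 61 61 59 61 60
316 from236 48 48 47 50 47 48 46 47 47 44 46 45 47 44 46 45 47 46 47 45 45 45 45 47 46 49 52 58 59 58 56 57 53 56 57 54
335 from236 50 51 53 54 61 59 59 58 51 49 49 48 48 49 49 47 45 47 49 48 48 48 45 46 46 47 51 54 57 57 57 56 58 58 57 57
```

```bash
python3 -c "
from h import *
print(r.hand_in()); st=readout.sense(); print(st['tool_pos'],st['ft_force'],st['finger_gap'])"
```

```text
the job is handed in; nothing more can be done
None
the job is handed in; nothing more can be done
```

The copper coil is in the nest and let go, and the probe is held upright in its bore with the red ring about level with the coil's top face. I handed the job in at about 19 s; no verdict was reported.

**Coil:** The gripper met the floor where the coil's underside would be at 52 mm, the nest floor. After release, the flange and rim in the wrist picture were within about 0.5–1 mm of their expected positions.

**Probe in the bore:** In the last wrist picture, the stem centre and the bore centre were 0.2 px apart sideways. Fore and aft they agreed to about 0.3–1 mm. Tip and ring lined up, so the probe is upright, and I saw no contact forces on the way in.

**Ring height:** The grasp height puts the ring at about 99.6 mm, against the coil's top face at 100 mm. The scene camera read it up to about 2 mm higher, still inside the 5 mm allowed.

**Checks that disagreed:**
- The top camera read positions about 3 mm lower in y than the wrist camera, so I went by the wrist camera.
- The probe sat about 3 mm off the tool's centre line in the grip, though the view before grasping suggested less than 1 mm. I corrected for that above the bore.
- My 12 picture views ran out before the insertion, so the last checks were pixel profiles rather than viewed pictures.
- I did not measure the green coil or the other bystanders again at the end. The planned path kept clear of them, and no unexpected forces showed.

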